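# Set the aperture ring of a seam viewer

## Robot

A 7-joint arm with a two-finger parallel gripper is mounted at the origin on the work surface. World frame = base frame: x ahead of the robot, y to its left, z up, the work surface at z = 0. Lengths are in m, angles in rad, forces in N, time in s.
With the tool pointing down it reaches from about 0.4 to 0.85 m from the base axis. Payload 6.9 kg.
Tool frame: the origin (TCP) lies midway between the tips of the shut fingers; the grasp point (between the pads) lies 19 mm behind it; y points along the fingers, z is the direction in which the jaws open and shut, and the axes are right-handed (so a half turn about y gives the same grasp; the last joint's range is limited). The gripper opens to 85 mm and grips with 20 to 120 N. Pads are 22 mm wide; open, the fingers measure 114 mm over their backs; the gripper's body (76 mm by 85 mm) begins 54 mm behind the grasp point. The pads swing forward as they close: fully open they stand 13 mm farther back than shut.
Start: joints at [-1.079, 0.507, -0.238, 1.5, 0.126, 1.149, -0.155], TCP at [0.235, 0.579, 0.21] pointing down, gripper open.
Joint ranges: [-3.08, 3.08], [-0.24, 2.05], [-1.43, 1.35], [0, 2.5], [-1.52, 4.66], [0.17, 1.96], [-2.89, 2.89]. Speed limits (rad/s): [2.39, 2.39, 3.14, 3.14, 3.14, 3.14, 3.14].

## Interface

Orientations are given as a unit quaternion [w, x, y, z].
In Python, from station import env gives the robot as it stands.
- The arm moves only by the shell command python3 -m creep 'ROWS' [FORCE]. ROWS is JSON, a list of rows, each an object with "twist": the turn, a rotation vector about the tool's x, y, z as a fraction of full scale, a list of three; "delta_pos": the shift along the tool's x, y, z as a fraction of full scale, a list of three; "grip": the gripper command: -1 is shut, 1 is fully open, values between are in proportion. In form: [{"twist": [ax, ay, az], "delta_pos": [dx, dy, dz], "grip": grip}, ...]. A call has 1 to 12 rows; each row shifts and turns the commanded pose from where the row before left it, along the tool's axes as they then stand; what a row does not reach is not made up. Full scale, the value 1, is 0.05 m for a shift and 180 degrees for a turn. A row lasts 1/10 s, in which the tool goes at most 50 mm and 8.59 degrees, less where a joint would pass 70% of its speed; a pose out of reach is approached as far as the arm can. A call with a number of a shift or a turn outside -1 to 1 is refused whole. A call with a gripper value outside its range is refused whole. The fingers move at their own pace and stop on an object; FORCE is the grip in N (left out, the last holds). Time passes only in rows, so rows that do not move let the fingers close. It gives the time, the measured TCP pose, the force and the opening at its end, in the units of the state.
- env.sense(): the state, without advancing time (a new reading comes with each control period).
- env.grab_frame(name): name is "side" or "top" or "wrist"; returns a dict with "frame" (400x640x3 uint8, red, green, blue), "depth" (400x640 float32, m along the optical axis (not along the pixel's ray), 0 where there is no reading), "K" (3x3 intrinsics, pixels), "T" (4x4, takes a point from camera to world coordinates); the wrist camera has in their place "T_tool_cam" (4x4, takes a point from camera to tool coordinates, whose origin is the TCP and whose axes are the tool frame's). Camera axes: x right, y up, looking along -z (the intrinsics and any distortion apply to the point x, -y, -z); pixel columns grow to the right and rows downward; lengths in m; the calibration is good to about 2 mm. The wrist camera is an equidistant fisheye: a pixel r from the principal point sees the ray r / f radians off the axis. A picture is of the moment at which its call begins: read the wrist's pose just before it.
- env.close_job(): hands the job in, once; it reports no verdict.
The state is a dict: "time_s": time; "joints": joint angles; "joint_vel": joint speeds; "joint_efforts": joint torques, N m; "tcp_pos": TCP position; "tcp_rot": TCP orientation; "force": force on the tool from outside, world axes, zero at the start; "torque": the same for the moment, N m; "grip_width": finger opening in m.
Only numpy, scipy, OpenCV 4.12 (cv2) and the standard library are available. Lean on these libraries where they do the work, as an engineer would, in place of code of your own. Each camera call takes 0.05 s, during which the arm holds its last target.

## Task

Set the light for the next ball: turn the slim brass aperture ring of the leaning seam viewer until its white mark lines up with the red mark on the black collar above it, then let go. Touch neither of the two black collars above and below the ring, and leave the ball in its cup and everything else on the bench where it is.

Things in the scene. Friction and masses are not known exactly. Their poses are not given: they have to be found in the camera images.
- aperture_ring: slim knurled brass ring, 66 mm across, 14 mm thick. Origin at its centre, z up along the barrel's axis, x to its white mark (8 mm wide, on upper face and rim). Turns about z against 0.12 N m and stays where left. Red mark is 0.4 to 1.5 rad counter-clockwise (positive about z) of the white at the start, clear of the end stops. Grip it across the diameter, fingers along the axis.
- top_collar: black collar just above the ring, 44 mm in diameter, from 7 to 34 mm above the ring's centre along the axis; nothing stands above it. Clamped: not to be touched. Origin at the ring's centre, z as the ring's; x points to the red mark, an 8 mm wide stripe up its side and on its end face.
- low_collar: fixed black collar just below the ring, 50 mm in diameter, from 7 to 28 mm below the ring's centre. Not to be touched. Origin at the ring's centre, z along the axis. Below it a grey tube 40 mm in diameter and, from 56 mm below the centre, a steel bracket on the robot's side.
- viewer: fixed seam viewer: green foot 200 x 130 x 12 mm, post and barrel. Origin on the bench straight below the ring's centre, which is 170 mm up. The barrel leans 30 degrees from vertical, its upper end towards the viewer's -x, roughly the robot's side.
- ball_center (a point): lacquered red ball, 72 mm in diameter, lying loose in the cup on the viewer's foot under the lower end of the barrel; its centre. Bystander.
- cork_core: ochre cork core, 62 mm wide, 54 mm high; origin at its underside. Bystander.
- seam_roller: seam roller with wooden handle and steel wheel, 180 mm long, lying on the bench. Bystander.
- wax_dish: round tin wax dish, 96 mm wide, 26 mm high; origin at its underside. Bystander.
- thread_reel: boxwood reel standing upright, 60 mm wide, 80 mm high; origin at its underside. Bystander.

How it is judged:
By the outcome, as a careful person would: the job done as asked, in the order asked, and still so for the second after the job is handed in, with the robot touching nothing.
It also fails if it takes over 32 s, if anything falls off the work surface, if the arm or the gripper's body presses on something with over 40 N, if the wrist force passes 120 N, or if a joint passes its speed limit or range.

## Working session

There is one attempt and no reset: what is moved stays moved. The work goes in short steps, Python scripts to look and compute and a shell command to move; the robot and the scene stay as the last step left them, time stands still between calls to the robot, and variables do not carry over. Pictures are saved under pics/ and viewed, and the job is handed in when it is done.

```bash
ls; mkdir -p pics; python3 - <<'E'
from station import env
import cv2,numpy as np
s=env.sense();print(s)
for n in ["side","top","wrist"]:
    g=env.grab_frame(n);cv2.imwrite(f"pics/{n}0.png",g["frame"][:,:,::-1]);np.savez(f"{n}0.npz",**g)
    print(n,g["K"],g.get("T",g.get("T_tool_cam")))
E
```

```text
pics
{'time_s': 0.0, 'joints': array([-1.07947652,  0.50834002, -0.23747306,  1.5011168 ,  0.12569284,
        1.14891295, -0.15482893]), 'joint_vel': array([-0.00014682, -0.00085156,  0.00047721,  0.00020951, -0.00158042,
       -0.00058282,  0.00064756]), 'joint_efforts': array([ 2.77973131e-04, -6.20596290e+01, -2.18640648e+00, -2.49658209e+01,
        1.27673656e-02,  1.21182439e-02, -1.99550072e-05]), 'tcp_pos': array([0.2350954 , 0.57851894, 0.20963209]), 'tcp_rot': array([-0.69336084,  0.69461088, -0.13568795,  0.13548154]), 'force': array([-0.4700694 , -0.801768  , -0.69664041]), 'torque': array([-0.00947519,  0.00380439, -0.00173025]), 'grip_width': 0.08565330448635977}
side [[497.12409083   0.         316.21005462]
 [  0.         497.12409083 199.79091084]
 [  0.           0.           1.        ]] [[ 0.99788746  0.04653213 -0.04533631  0.49170937]
 [-0.06456457  0.63283196 -0.77159259 -1.02017363]
 [-0.00721358  0.77288969  0.63449941  0.95979666]
 [ 0.          0.          0.          1.        ]]
top [[446.54249865   0.         320.29940239]
 [  0.         446.54249865 201.64189691]
 [  0.           0.           1.        ]] [[-0.00426579  0.98903419 -0.14762509  0.35470458]
 [-0.99994674 -0.00560631 -0.00866565 -0.01290847]
 [-0.00939826  0.14758026  0.98900543  1.3955064 ]
 [ 0.          0.          0.          1.        ]]
wrist [[309.70691629   0.         318.53408439]
 [  0.         309.70691629 196.89657978]
 [  0.           0.           1.        ]] [[ 6.96687889e-04 -9.50626810e-01 -3.10335597e-01 -8.02241952e-02]
 [ 4.18607484e-06  3.10335675e-01 -9.50627040e-01 -1.63719764e-01]
 [ 9.99999757e-01  6.60991258e-04  2.20186501e-04  1.04693376e-04]
 [ 0.00000000e+00  0.00000000e+00  0.00000000e+00  1.00000000e+00]]
```

View pics/side0.png

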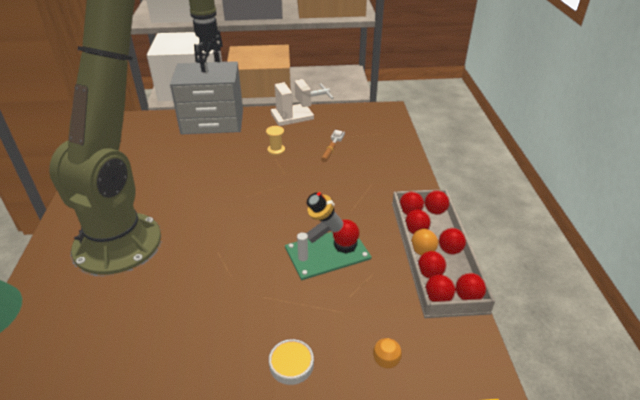

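View pics/top0.png

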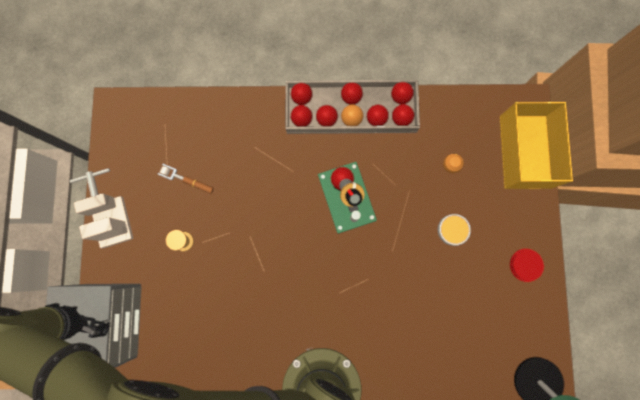

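View pics/wrist0.png

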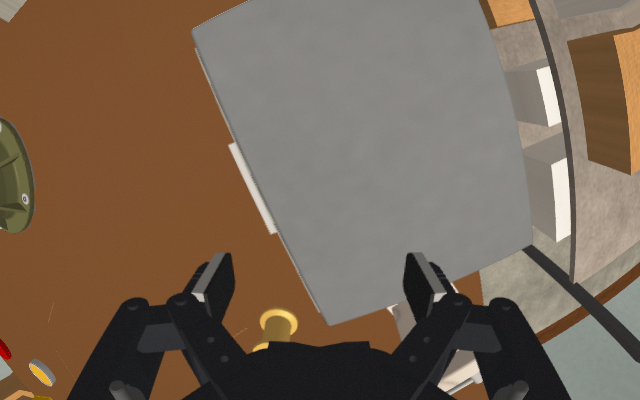

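The side view shows the viewer at about (320,230) with its brass ring at (320,207). The top view shows the ring at (352,195) on a slightly yawed green foot. The next step is to measure these.

```bash
cat > h.py <<'E'
import numpy as np,cv2
def load(n): return dict(np.load(n))
def pt(g,mask):
    v,u=np.nonzero(mask&(g["depth"]>0));d=g["depth"][v,u];K=g["K"]
    P=np.c_[(u-K[0,2])/K[0,0]*d,-(v-K[1,2])/K[1,1]*d,-d]
    return P@g["T"][:3,:3].T+g["T"][:3,3],u,v
def plane(g,uv,z):
    K=g["K"];uv=np.atleast_2d(uv).astype(float)
    r=np.c_[(uv[:,0]-K[0,2])/K[0,0],-(uv[:,1]-K[1,2])/K[1,1],-np.ones(len(uv))]@g["T"][:3,:3].T
    o=g["T"][:3,3];return o+r*((z-o[2])/r[:,2])[:,None]
E
python3 - <<'E'
from h import *
for n,(x0,x1,y0,y1) in {"top":(300,400,145,245),"side":(270,390,170,290)}.items():
    g=load(n+"0.npz");f=g["frame"];hsv=cv2.cvtColor(f,cv2.COLOR_RGB2HSV)
    roi=np.zeros(f.shape[:2],bool);roi[y0:y1,x0:x1]=1
    gr=roi&(hsv[...,0]>60)&(hsv[...,0]<95)&(hsv[...,1]>80)
    br=roi&(hsv[...,0]>15)&(hsv[...,0]<32)&(hsv[...,1]>110)&(hsv[...,2]>130)
    c=max(cv2.findContours(gr.astype(np.uint8),0,2)[0],key=cv2.contourArea)
    box=cv2.boxPoints(cv2.minAreaRect(cv2.convexHull(c)))
    hull=plane(g,cv2.convexHull(c)[:,0],0.012)
    r=cv2.minAreaRect(hull[:,:2].astype(np.float32));print(n,"foot",r,cv2.boxPoints(r))
    P,u,v=pt(g,br);print("brass",len(P),P.mean(0),P.min(0),P.max(0),"px",u.min(),u.max(),v.min(),v.max())
    red=roi&((hsv[...,0]<6)|(hsv[...,0]>172))&(hsv[...,1]>150)
    P,u,v=pt(g,red);print("red",len(P),P.mean(0),P.max(0))
    cv2.imwrite(f"pics/{n}crop.png",cv2.resize(f[y0:y1,x0:x1,::-1],None,fx=5,fy=5,interpolation=2))
E
```

```text
top foot ((0.5757834315299988, -0.08335855603218079), (0.19211196899414062, 0.12298232316970825), 17.868568420410156) [[ 0.4654933  -0.05430685]
 [ 0.50322855 -0.17135684]
 [ 0.68607354 -0.11241026]
 [ 0.6483383   0.00463973]]
brass 196 [ 0.56182259 -0.08355894  0.17875081] [ 0.52853709 -0.12356477  0.01057543] [ 0.58756312 -0.05682498  0.19934844] px 340 364 183 206
red 302 [ 0.62157157 -0.06431486  0.095945  ] [ 0.65673363 -0.0340106   0.21221212]
side foot ((0.5747522115707397, -0.08567515760660172), (0.1957891583442688, 0.13022494316101074), 18.052682876586914) [[ 0.461499   -0.05410473]
 [ 0.50185454 -0.17791894]
 [ 0.68800545 -0.11724558]
 [ 0.6476499   0.00656863]]
brass 230 [ 0.55706157 -0.08880769  0.16011717] [ 0.46798146 -0.16639552 -0.00186933] [0.67019773 0.17340901 0.19502824] px 287 360 194 278
red 482 [ 0.62304588 -0.0866224   0.07818938] [ 0.65606097 -0.04739363  0.21206731]
```

View pics/topcrop.png

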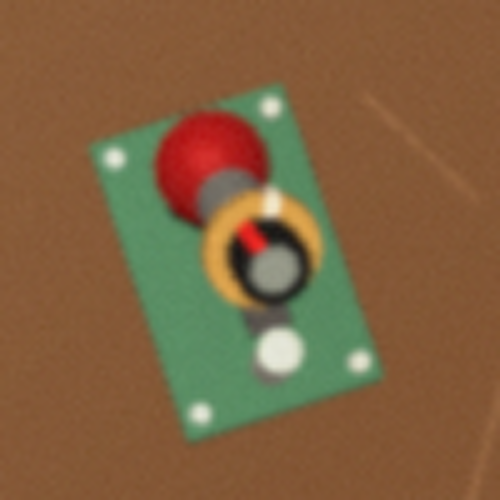

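View pics/sidecrop.png

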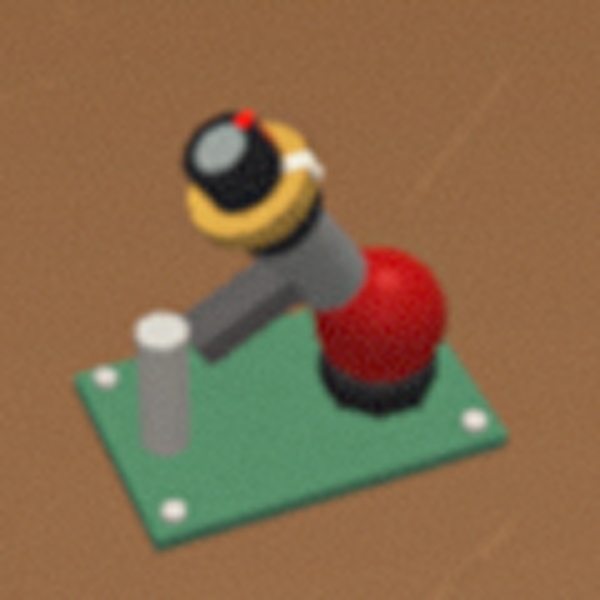

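```bash
python3 - <<'E'
from h import *
from scipy.optimize import least_squares
from scipy.spatial.transform import Rotation as R
yaw=np.radians(18);a=np.array([-.5*np.cos(yaw),-.5*np.sin(yaw),np.sqrt(.75)])
# axis frame
ex=np.array([np.cos(yaw)*.866,np.sin(yaw)*.866,.5]);ey=np.cross(a,ex)
B=np.c_[ex,ey,a]; c0=np.array([.56,-.088,.17])
for n,(x0,x1,y0,y1) in {"top":(300,400,145,245),"side":(270,390,170,290)}.items():
    g=load(n+"0.npz");f=g["frame"];hsv=cv2.cvtColor(f,cv2.COLOR_RGB2HSV)
    roi=np.zeros(f.shape[:2],bool);roi[y0:y1,x0:x1]=1
    m={}
    m["brass"]=roi&(hsv[...,0]>15)&(hsv[...,0]<32)&(hsv[...,1]>110)&(hsv[...,2]>130)
    m["red"]=roi&((hsv[...,0]<6)|(hsv[...,0]>172))&(hsv[...,1]>150)
    m["white"]=roi&(hsv[...,1]<60)&(hsv[...,2]>170)
    m["black"]=roi&(hsv[...,2]<60)
    for k in m:
        P,u,v=pt(g,m[k]);ok=(np.linalg.norm(P-c0,axis=1)<.06);P=P[ok];Q=(P-c0)@B
        print(n,k,len(Q),"med",np.median(Q,0).round(4),"lo",np.percentile(Q,3,axis=0).round(4),"hi",np.percentile(Q,97,axis=0).round(4))
        if len(P):print("   px",u[ok].mean(),v[ok].mean())
s=R.from_quat(np.array([0.69461088,-0.13568795,0.13548154,-0.69336084])).as_matrix();print(s)
E
```

```text
top brass 192 med [0.011  0.0114 0.0082] lo [-0.023  -0.0311 -0.0031] hi [0.0301 0.0301 0.0229]
   px 349.7916666666667 192.078125
top red 27 med [0.0173 0.0055 0.0338] lo [ 0.0123 -0.0011  0.0196] hi [0.0205 0.0116 0.0386]
   px 350.18518518518516 192.33333333333334
top white 6 med [ 0.0266 -0.0131  0.0084] lo [ 0.0196 -0.017   0.005 ] hi [ 0.0288 -0.0116  0.0106]
   px 354.1666666666667 184.66666666666666
top black 62 med [ 0.0069 -0.0018  0.0356] lo [-0.021  -0.0165  0.0268] hi [0.0198 0.0177 0.0393]
   px 353.5967741935484 197.1290322580645
side brass 209 med [-0.0016 -0.02    0.009 ] lo [-0.0328 -0.032  -0.0001] hi [0.0284 0.0145 0.0128]
   px 321.7894736842105 209.20095693779905
side red 14 med [0.0144 0.0055 0.0371] lo [ 0.0104 -0.0003  0.0347] hi [0.0178 0.0122 0.0392]
   px 318.42857142857144 193.57142857142858
side white 17 med [ 0.0253 -0.0136  0.0104] lo [ 0.0174 -0.018   0.0021] hi [ 0.0291 -0.0077  0.0138]
   px 330.11764705882354 202.1764705882353
side black 165 med [-0.0021 -0.018   0.027 ] lo [-0.0201 -0.0236 -0.0228] hi [0.0156 0.0028 0.0384]
   px 319.73333333333335 207.02424242424243
[[ 9.26467065e-01 -6.25463954e-04  3.76375327e-01]
 [-3.76375843e-01 -1.67904808e-03  9.26465545e-01]
 [ 5.24814667e-05 -9.99998395e-01 -1.79099227e-03]]
```

```bash
python3 -m creep '[{"twist":[0,0,0],"delta_pos":[0,-0.5,0],"grip":1},{"twist":[0,0,0],"delta_pos":[0,-0.7,0],"grip":1},{"twist":[0,0,0],"delta_pos":[0.2,-0.6,-0.2],"grip":1},{"twist":[0,0,0],"delta_pos":[0.4,-0.5,-0.45],"grip":1},{"twist":[0,0,0],"delta_pos":[0.4,0,-0.45],"grip":1},{"twist":[0,0,0],"delta_pos":[0.4,0,-0.45],"grip":1},{"twist":[0,0,0],"delta_pos":[0.4,0,-0.45],"grip":1},{"twist":[0,0,0],"delta_pos":[0.4,0,-0.45],"grip":1},{"twist":[0,0,0],"delta_pos":[0.4,0,-0.45],"grip":1},{"twist":[0,0,0],"delta_pos":[0.4,0,-0.45],"grip":1},{"twist":[0,0,0],"delta_pos":[0.4,0,-0.45],"grip":1},{"twist":[0,0,0],"delta_pos":[0.4,0,-0.45],"grip":1}]'
```

```text
time_s: 1.35
tcp_pos: [0.3314, 0.3093, 0.3254]
tcp_rot: [-0.694, 0.694, -0.136, 0.136]
force: [0.3, 1.0, 0.5]
grip_width: 0.0854
```

```bash
python3 -m creep '[{"twist":[0,0,0],"delta_pos":[0.4,0,-0.45],"grip":1},{"twist":[0,0,0],"delta_pos":[0.4,0,-0.45],"grip":1},{"twist":[0,0,0],"delta_pos":[0.4,0,-0.45],"grip":1},{"twist":[0,0,0],"delta_pos":[0.4,0,-0.45],"grip":1},{"twist":[0,0,0],"delta_pos":[0.4,0,-0.45],"grip":1},{"twist":[0,0,0],"delta_pos":[0.4,0,-0.45],"grip":1},{"twist":[0,0,0],"delta_pos":[0.4,0,-0.45],"grip":1},{"twist":[0,0,0],"delta_pos":[0.4,0,-0.45],"grip":1},{"twist":[0,0,0],"delta_pos":[0.4,0,-0.45],"grip":1},{"twist":[0,0,0],"delta_pos":[0.4,0,-0.45],"grip":1},{"twist":[0,0,0],"delta_pos":[0.4,0,-0.45],"grip":1},{"twist":[0,0,0],"delta_pos":[0.2,0,-0.25],"grip":1}]'
cat >> h.py <<'E'
from scipy.spatial.transform import Rotation as R
yaw=np.radians(18);a=np.array([-.5*np.cos(yaw),-.5*np.sin(yaw),np.sqrt(.75)])
ex=np.array([np.cos(yaw)*np.sqrt(.75),np.sin(yaw)*np.sqrt(.75),.5]);ey=np.cross(a,ex);B=np.c_[ex,ey,a]
def rot(s):q=s["tcp_rot"];return R.from_quat([q[1],q[2],q[3],q[0]]).as_matrix()
def target(az):
    az=np.radians(az);x=ex*np.cos(az)+ey*np.sin(az);y=-a;return np.c_[x,y,np.cross(x,y)]
def need(s,pos,az):
    M=rot(s);rv=R.from_matrix(M.T@target(az)).as_rotvec()
    print("tcp",s["tcp_pos"].round(4),"t",s["time_s"],"j",s["joints"].round(3),"gw",s["grip_width"])
    print("rotvec deg",np.degrees(rv).round(2),"as fraction",(rv/np.pi).round(4),"norm",np.degrees(np.linalg.norm(rv)))
    d=pos-s["tcp_pos"];print("shift now-axes units",(M.T@d/.05).round(3),"target-axes units",(target(az).T@d/.05).round(3))
E
python3 - <<'E'
from h import *
from station import env
need(env.sense(),np.array([.56,-.088,.17])+a*.12,-160)
E
```

```text
time_s: 2.55
tcp_pos: [0.4468, -0.0194, 0.3253]
tcp_rot: [-0.693, 0.694, -0.136, 0.137]
force: [-0.1, -0.4, -0.8]
grip_width: 0.0857
tcp [ 0.4468 -0.0194  0.3253] t 2.55 j [-0.155  0.142  0.17   1.726 -0.024  1.276  1.202] gw 0.08566692927969322
rotvec deg [ 35.56 116.54   6.41] as fraction [0.1975 0.6474 0.0356] norm 122.01062099668111
shift now-axes units [ 1.699  1.03  -1.187] target-axes units [0.738 1.155 1.864]
```

```bash
python3 -m creep '[{"twist":[0.0132,0.0432,0.0024],"delta_pos":[0,0,0],"grip":1},{"twist":[0.0132,0.0432,0.0024],"delta_pos":[0,0,0],"grip":1},{"twist":[0.0132,0.0432,0.0024],"delta_pos":[0,0,0],"grip":1},{"twist":[0.0132,0.0432,0.0024],"delta_pos":[0,0,0],"grip":1},{"twist":[0.0132,0.0432,0.0024],"delta_pos":[0,0,0],"grip":1},{"twist":[0.0132,0.0432,0.0024],"delta_pos":[0,0,0],"grip":1},{"twist":[0.0132,0.0432,0.0024],"delta_pos":[0,0,0],"grip":1},{"twist":[0.0132,0.0432,0.0024],"delta_pos":[0,0,0],"grip":1},{"twist":[0.0132,0.0432,0.0024],"delta_pos":[0,0,0],"grip":1},{"twist":[0.0132,0.0432,0.0024],"delta_pos":[0,0,0],"grip":1},{"twist":[0.0132,0.0432,0.0024],"delta_pos":[0,0,0],"grip":1},{"twist":[0.0132,0.0432,0.0024],"delta_pos":[0,0,0],"grip":1}]'
python3 -m creep '[{"twist":[0.0132,0.0432,0.0024],"delta_pos":[0,0,0],"grip":1},{"twist":[0.0132,0.0432,0.0024],"delta_pos":[0,0,0],"grip":1},{"twist":[0.0132,0.0432,0.0024],"delta_pos":[0,0,0],"grip":1},{"twist":[0,0,0],"delta_pos":[0,0,0],"grip":1}]'
python3 - <<'E'
from h import *
from station import env
need(env.sense(),np.array([.56,-.088,.17])+a*.12,-160)
E
```

```text
time_s: 3.75
tcp_pos: [0.4462, -0.017, 0.3253]
tcp_rot: [-0.516, 0.199, -0.587, 0.591]
force: [0.4, -0.9, -0.2]
grip_width: 0.0856
time_s: 4.15
tcp_pos: [0.4453, -0.0161, 0.3251]
tcp_rot: [-0.405, 0.038, -0.644, 0.648]
force: [-0.4, -0.4, 0.2]
grip_width: 0.0855
tcp [ 0.4453 -0.0161  0.3251] t 4.15 j [-0.053 -0.131  0.206  2.138 -0.329  0.685 -0.543] gw 0.08551791177689914
rotvec deg [ 0.12 -0.11 -0.13] as fraction [ 0.0007 -0.0006 -0.0007] norm 0.2056223301831615
shift now-axes units [0.753 1.15  1.939] target-axes units [0.754 1.156 1.935]
```

```bash
python3 -m creep '[{"twist":[0,0,0],"delta_pos":[0.15,0.1,0.4],"grip":1},{"twist":[0,0,0],"delta_pos":[0.15,0.1,0.4],"grip":1},{"twist":[0,0,0],"delta_pos":[0.15,0.2,0.4],"grip":1},{"twist":[0,0,0],"delta_pos":[0.15,0.3,0.4],"grip":1},{"twist":[0,0,0],"delta_pos":[0.15,0.4,0.34],"grip":1},{"twist":[0,0,0],"delta_pos":[0,0,0],"grip":1},{"twist":[0,0,0],"delta_pos":[0,0,0],"grip":1}]'
python3 - <<'E'
from h import *
from station import env
s=env.sense();need(s,np.array([.56,-.088,.17])+a*.12,-160)
g=env.grab_frame("wrist");np.savez("w1.npz",tp=s["tcp_pos"],M=rot(s),**g)
cv2.imwrite("pics/w1.png",g["frame"][:,:,::-1])
E
```

```text
time_s: 4.85
tcp_pos: [0.5031, -0.1077, 0.276]
tcp_rot: [-0.406, 0.04, -0.643, 0.648]
force: [0.2, 0.7, 0.4]
grip_width: 0.0856
tcp [ 0.5031 -0.1077  0.276 ] t 4.85 j [ 0.031  0.087  0.418  2.09  -0.644  0.68  -0.015] gw 0.08556688299215158
rotvec deg [ 0.18  0.11 -0.04] as fraction [ 0.001   0.0006 -0.0002] norm 0.2145766999878685
shift now-axes units [ 0.009  0.038 -0.027] target-axes units [ 0.009  0.038 -0.027]
```

View pics/w1.png

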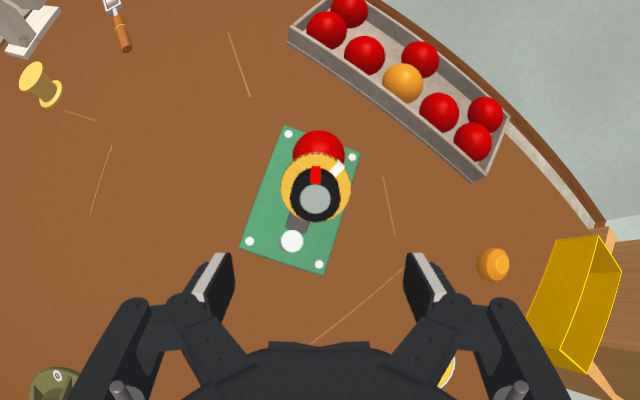

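The wrist view shows the ring near (317,187), the white mark at (337,168) and the red mark at (315,175). The jaws straddle the ring symmetrically. I'll use this frame to refine the centre and angles.

```bash
cat >> h.py <<'E'
def rays(g,u,v):
    K=g["K"];x=(u-K[0,2])/K[0,0];y=(v-K[1,2])/K[1,1];th=np.hypot(x,y);k=np.where(th>1e-9,np.sin(th)/np.maximum(th,1e-9),1)
    return np.c_[x*k,-y*k,-np.cos(th)]
def wpts(g,m,h=None,c=None):
    """world points: by depth, or by rays onto plane at height h along the axis above c"""
    v,u=np.nonzero(m);r=rays(g,u.astype(float),v.astype(float));Tt=g["T_tool_cam"]
    if h is None:
        d=g["depth"][v,u];P=r*(d/-r[:,2])[:,None];return (P@Tt[:3,:3].T+Tt[:3,3])@g["M"].T+g["tp"]
    o=g["M"]@Tt[:3,3]+g["tp"];w=r@Tt[:3,:3].T@g["M"].T
    t=((c+a*h-o)@a)/(w@a);return o+w*t[:,None]
def masks(g,box):
    x0,x1,y0,y1=box;f=g["frame"];hsv=cv2.cvtColor(f,cv2.COLOR_RGB2HSV);roi=np.zeros(f.shape[:2],bool);roi[y0:y1,x0:x1]=1
    H,S,V=[hsv[...,i].astype(int) for i in range(3)]
    return {"brass":roi&(H>14)&(H<32)&(S>110)&(V>120),"white":roi&(S<70)&(V>200),"red":roi&((H<5)|(H>174))&(S>180)&(V>200),"black":roi&(V<60)}
E
python3 - <<'E'
from h import *
g=load("w1.npz");c0=np.array([.56,-.088,.17])
m=masks(g,(270,365,125,235))
for k,h in (("brass",.007),("white",.007),("red",.034),("black",.034)):
    P=wpts(g,m[k]);ok=np.linalg.norm(P-c0,axis=1)<.06;Q=(P-c0)@B
    print(k,ok.sum(),"depth med",np.median(Q[ok],0).round(4),"lo",np.percentile(Q[ok],2,axis=0).round(4),"hi",np.percentile(Q[ok],98,axis=0).round(4))
    hh=Q[ok][:,2];print("   hist",np.histogram(hh,bins=np.arange(-.03,.05,.004))[0])
    Q2=(wpts(g,m[k],h,c0)-c0)@B;Q2=Q2[ok];print("   plane",np.median(Q2,0).round(4),Q2.min(0).round(4),Q2.max(0).round(4))
f=g["frame"][130:235,265:370,::-1];cv2.imwrite("pics/w1c.png",cv2.resize(f,None,fx=5,fy=5,interpolation=2))
E
```

```text
brass 1497 depth med [0.0097 0.0131 0.0093] lo [-0.0296 -0.0294  0.0022] hi [0.0288 0.0329 0.0355]
   hist [   0    0    0    0    0    0    5   24   30 1111  283    4    1    2
    1    2   34    0    0]
   plane [0.0089 0.0129 0.007 ] [-0.0365 -0.032   0.007 ] [0.0306 0.0348 0.007 ]
white 123 depth med [ 0.0224 -0.0102  0.01  ] lo [ 0.0161 -0.0153  0.0024] hi [ 0.0283 -0.0056  0.0116]
   hist [ 0  0  0  0  0  0  2  0  8 50 63  0  0  0  0  0  0  0  0]
   plane [ 0.0218 -0.0106  0.007 ] [ 0.0144 -0.0163  0.007 ] [ 0.0295 -0.0052  0.007 ]
red 143 depth med [0.0161 0.0079 0.0362] lo [0.0098 0.0036 0.0153] hi [0.0192 0.0118 0.0381]
   hist [ 0  0  0  0  0  0  0  0  0  1  0  8  8 10  9  7 96  4  0]
   plane [0.0154 0.0081 0.034 ] [0.0085 0.0026 0.034 ] [0.0229 0.0131 0.034 ]
black 1096 depth med [0.0004 0.0003 0.0362] lo [-0.0226 -0.0177  0.0187] hi [0.0181 0.0216 0.0377]
   hist [  0   0   0   0   0   0   0   0   0   0   2  16  25  26  26  32 958  11
   0]
   plane [-0.0001  0.0003  0.034 ] [-0.025  -0.0195  0.034 ] [0.0223 0.0227 0.034 ]
```

View pics/w1c.png

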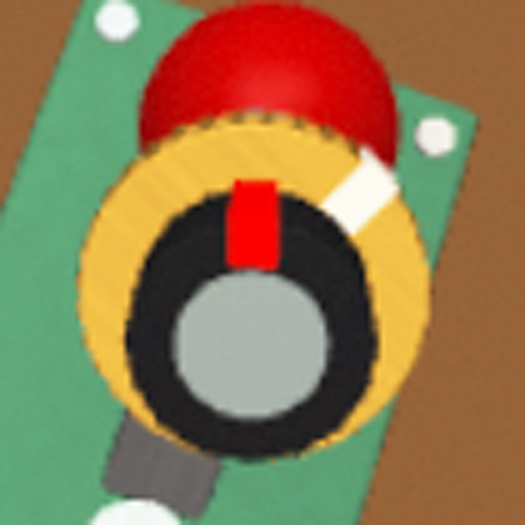

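```bash
cat >> h.py <<'E'
def fit(g,box,c0,verbose=1):
    m=masks(g,box);Q={k:(wpts(g,m[k])-c0)@B for k in m}
    Q={k:q[np.linalg.norm(q,axis=1)<.06] for k,q in Q.items()}
    hr=np.median(Q["brass"][np.hypot(Q["brass"][:,0],Q["brass"][:,1])>.022][:,2]);ht=np.median(Q["black"][:,2])
    ring=np.r_[Q["brass"],Q["white"]];ring=ring[abs(ring[:,2]-hr)<.0025]
    top=np.r_[Q["black"],Q["red"]];top=top[abs(top[:,2]-ht)<.003]
    cr=cv2.minEnclosingCircle(ring[:,:2].astype(np.float32));ct=cv2.minEnclosingCircle(top[:,:2].astype(np.float32))
    print("ring face h",hr,"circle",cr,"n",len(ring));print("top face h",ht,"circle",ct)
    for nm,c in(("ringc",cr[0]),("topc",ct[0]),("mean",(np.array(cr[0])+ct[0])/2)):
        an=[]
        for k,h,lo,hi in(("white",hr,.023,.032),("red",ht,.014,.021)):
            q=Q[k];q=q[abs(q[:,2]-h)<.003][:,:2]-c;r=np.hypot(*q.T);q=q[(r>lo)&(r<hi)];an.append(np.degrees(np.arctan2(*q.mean(0)[::-1])))
        print(nm,"white,red az",np.round(an,1),"diff",round(an[1]-an[0],2))
    return cr,ct
E
python3 - <<'E'
from h import *
fit(load("w1.npz"),(270,365,125,235),np.array([.56,-.088,.17]))
E
```

```text
ring face h 0.009278949974702726 circle ((-0.0028408076614141464, 0.0011880210367962718), 0.03402208536863327) n 1488
top face h 0.0362393023862647 circle ((-0.0025758983101695776, 0.0021060488652437925), 0.022158684208989143)
ringc white,red az [-24.7  20.7] diff 45.45
topc white,red az [-26.8  18.3] diff 45.14
mean white,red az [-25.8  19.5] diff 45.3
```

```bash
cat >> h.py <<'E'
C=np.array([.56,-.088,.17])+B@np.array([-.0026,.0017,.0022])
E
python3 - <<'E'
from h import *
from station import env
print(C);s=env.sense();need(s,C-a*.021,-160);print(s["force"])
E
```

```text
[ 0.55628705 -0.08741893  0.17060526]
tcp [ 0.5031 -0.1073  0.2766] t 4.9 j [ 0.031  0.085  0.418  2.09  -0.644  0.68  -0.015] gw 0.08535201424798668
rotvec deg [ 0.15  0.11 -0.1 ] as fraction [ 0.0008  0.0006 -0.0006] norm 0.21549772027658018
shift now-axes units [ 0.061  2.824 -0.066] target-axes units [ 0.056  2.824 -0.073]
[-0.32013112  0.85501806 -0.74671903]
```

Next I go in along the axis, correcting the lateral offset before the fingers reach the collar, and stop to check before gripping.

```bash
python3 -m creep '[{"twist":[0.001,0,0],"delta_pos":[0.06,0.2,-0.07],"grip":1},{"twist":[0,0,0],"delta_pos":[0,0.4,0],"grip":1},{"twist":[0,0,0],"delta_pos":[0,0.4,0],"grip":1},{"twist":[0,0,0],"delta_pos":[0,0,0],"grip":1},{"twist":[0,0,0],"delta_pos":[0,0,0],"grip":1}]'
python3 - <<'E'
from h import *
from station import env
s=env.sense();need(s,C-a*.021,-160);print(s["force"])
g=env.grab_frame("wrist");np.savez("w2.npz",tp=s["tcp_pos"],M=rot(s),**g)
cv2.imwrite("pics/w2.png",g["frame"][:,:,::-1])
fit(load("w2.npz"),(240,400,110,300),C)
E
```

```text
time_s: 5.4
tcp_pos: [0.5229, -0.0984, 0.2322]
tcp_rot: [-0.407, 0.039, -0.642, 0.649]
force: [0.2, 0.6, 0.5]
grip_width: 0.0853
tcp [ 0.5229 -0.0984  0.2322] t 5.4 j [ 0.048  0.166  0.377  2.146 -0.798  0.574  0.126] gw 0.08534634341916413
rotvec deg [-0.07  0.06 -0.16] as fraction [-0.0004  0.0003 -0.0009] norm 0.18103035227467862
shift now-axes units [ 0.01   1.838 -0.007] target-axes units [ 0.005  1.838 -0.005]
[0.19928125 0.58967293 0.46662114]
ring face h 0.007045731857423609 circle ((-0.0003827310283668339, -1.6438649254268967e-05), 0.03367847949266434) n 2041
top face h 0.03398860922592994 circle ((0.0002545122988522053, 0.0003269723092671484), 0.022552121430635452)
ringc white,red az [-25.4  18.3] diff 43.69
topc white,red az [-26.6  18. ] diff 44.63
mean white,red az [-26.  18.] diff 44.03
```

View pics/w2.png

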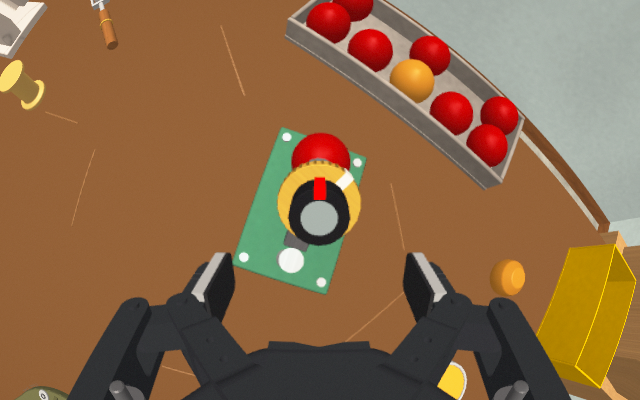

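The second look agrees with the first to within 0.5 mm, with the ring at (320,200) and the turn needed about 44.5°. I continue in.

```bash
python3 -m creep '[{"twist":[0,0,0],"delta_pos":[0.005,0.3,0],"grip":1},{"twist":[0,0,0],"delta_pos":[0,0.3,0],"grip":1},{"twist":[0,0,0],"delta_pos":[0,0.3,0],"grip":1},{"twist":[0,0,0],"delta_pos":[0,0.3,0],"grip":1},{"twist":[0,0,0],"delta_pos":[0,0.3,0],"grip":1},{"twist":[0,0,0],"delta_pos":[0,0.3,0],"grip":1},{"twist":[0,0,0],"delta_pos":[0,0.04,0],"grip":1},{"twist":[0,0,0],"delta_pos":[0,0,0],"grip":1},{"twist":[0,0,0],"delta_pos":[0,0,0],"grip":1}]'
python3 - <<'E'
from h import *
from station import env
s=env.sense();need(s,C-a*.021,-160);print(s["force"])
g=env.grab_frame("wrist");np.savez("w3.npz",tp=s["tcp_pos"],M=rot(s),**g)
cv2.imwrite("pics/w3.png",g["frame"][:,:,::-1])
E
```

```text
time_s: 6.35
tcp_pos: [0.567, -0.0851, 0.1529]
tcp_rot: [-0.406, 0.038, -0.642, 0.649]
force: [0.3, 0.3, -0.1]
grip_width: 0.0855
tcp [ 0.567  -0.0851  0.1529] t 6.35 j [ 0.135  0.336  0.217  2.189 -1.146  0.413  0.443] gw 0.0855220261845952
rotvec deg [-0.16 -0.01 -0.18] as fraction [-0.0009 -0.     -0.001 ] norm 0.24512487567180918
shift now-axes units [ 0.004  0.004 -0.025] target-axes units [ 0.004  0.005 -0.025]
[ 0.27370993  0.32662073 -0.07886305]
```

View pics/w3.png

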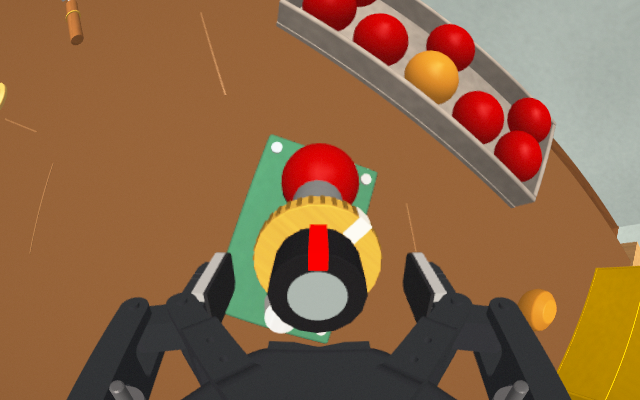

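Image w3 shows the ring (255–380 px wide) centred between pads at 233 and 405, with no contact. I close the gripper.

```bash
python3 -m creep '[{"twist":[0,0,0],"delta_pos":[0,0,-0.02],"grip":0.7},{"twist":[0,0,0],"delta_pos":[0,0,0],"grip":0.6},{"twist":[0,0,0],"delta_pos":[0,0,0],"grip":-1},{"twist":[0,0,0],"delta_pos":[0,0,0],"grip":-1},{"twist":[0,0,0],"delta_pos":[0,0,0],"grip":-1},{"twist":[0,0,0],"delta_pos":[0,0,0],"grip":-1}]' 40
python3 - <<'E'
from h import *
from station import env
s=env.sense();need(s,C-a*.021,-160);print(s["force"],s["torque"])
g=env.grab_frame("wrist");np.savez("w4.npz",tp=s["tcp_pos"],M=rot(s),**g)
cv2.imwrite("pics/w4.png",g["frame"][:,:,::-1])
E
```

```text
time_s: 7.0
tcp_pos: [0.5645, -0.0825, 0.1535]
tcp_rot: [-0.407, 0.038, -0.643, 0.648]
force: [-25.7, 5.5, 30.7]
grip_width: 0.0568
tcp [ 0.5645 -0.0825  0.1535] t 7.0 j [ 0.134  0.332  0.215  2.195 -1.149  0.413  0.445] gw 0.05675849200458062
rotvec deg [-0.01 -0.02 -0.3 ] as fraction [-0.     -0.0001 -0.0017] norm 0.3043014860712282
shift now-axes units [0.006 0.031 0.042] target-axes units [0.006 0.031 0.042]
[-25.70821031   5.47726307  30.67042628] [0.47997899 1.13076221 0.38771758]
```

View pics/w4.png

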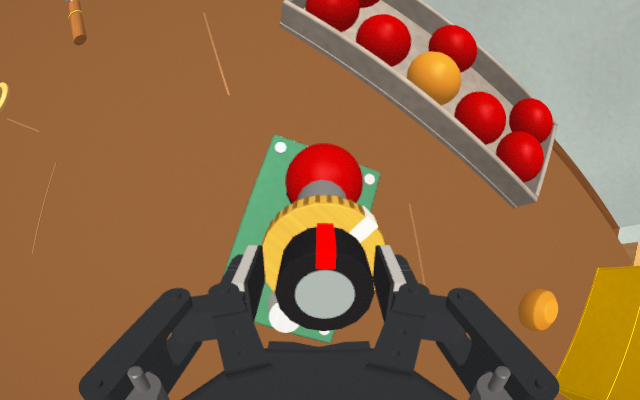

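The gripper stopped at 56.8 mm instead of 66 mm, with about 38 N along the axis. The pads are not seated on the rim, so I'll work out where the fingers really are before moving.

```bash
python3 - <<'E'
from h import *
for n in("w3.npz","w4.npz"):
    g=load(n);print(n)
    print("T tool: tcp height",(g["tp"]-C)@B)
    # all points in ring frame, near fingers
    m=np.zeros((400,640),bool);m[230:330,180:460]=1
    m&=g["depth"]>0
    P=wpts(g,m);Tt=(P-g["tp"])@g["M"]   # tool coordinates
    v,u=np.nonzero(m)
    for nm,s in(("left",u<300),("right",u>335)):
        q=Tt[s];uu=u[s];vv=v[s]
        # pad/finger pixels: in tool coords |z| 25..57, |x|<14, y>-60
        k=(abs(q[:,2])>.02)&(abs(q[:,2])<.06)&(abs(q[:,0])<.02)&(q[:,1]>-.08)&(q[:,1]<.005)
        q=q[k];uu=uu[k];vv=vv[k]
        col=g["frame"][vv,uu].astype(int)
        nb=(col.max(1)-col.min(1))<25
        q=q[nb]
        for y0 in np.arange(-.075,.006,.005):
            w=q[(q[:,1]>=y0)&(q[:,1]<y0+.005)]
            if len(w):print(nm,"y",round(y0*1000),"n",len(w),"x",(w[:,0].min()*1e3).round(1),(w[:,0].max()*1e3).round(1),"z",(w[:,2].min()*1e3).round(1),(w[:,2].max()*1e3).round(1))
g=load("w4.npz");print("force tool",g["M"].T@np.array([-25.7,5.5,30.7]),"torque tool",g["M"].T@np.array([.48,1.13,.388]))
fit(load("w3.npz"),(240,395,180,340),C);fit(load("w4.npz"),(240,395,180,340),C)
f=g["frame"][190:340,220:420,::-1];cv2.imwrite("pics/w4c.png",cv2.resize(f,None,fx=4,fy=4,interpolation=2))
E
```

```text
w3.npz
T tool: tcp height [ 0.00063038 -0.00111185 -0.02077476]
left y -75 n 303 x -12.5 0.8 z -53.3 -42.5
left y -70 n 268 x -12.2 7.5 z -56.7 -42.5
left y -65 n 346 x -12.1 10.9 z -56.7 -42.6
left y -60 n 377 x -11.9 10.7 z -56.4 -20.0
left y -55 n 370 x -12.0 10.9 z -56.9 -20.0
left y -50 n 267 x -11.8 10.6 z -56.7 -20.1
left y -45 n 229 x -12.0 11.6 z -56.3 -20.1
left y -40 n 122 x -11.4 8.5 z -49.0 -20.0
left y -35 n 7 x -9.1 6.8 z -43.4 -20.3
right y -75 n 291 x -13.1 0.8 z 41.6 53.3
right y -70 n 288 x -12.1 7.5 z 41.5 55.8
right y -65 n 344 x -12.0 10.6 z 41.4 55.8
right y -60 n 301 x -11.9 10.5 z 20.0 55.5
right y -55 n 294 x -12.0 10.6 z 20.1 55.8
right y -50 n 256 x -11.6 10.7 z 41.7 55.7
right y -45 n 218 x -11.7 10.5 z 41.5 55.2
right y -40 n 114 x -11.4 9.6 z 41.8 48.5
right y -35 n 1 x -5.1 -5.1 z 42.6 42.6
right y -30 n 26 x -18.9 -15.4 z 20.1 23.0
w4.npz
T tool: tcp height [-0.00043278  0.00210316 -0.01946742]
left y -75 n 485 x -14.2 -6.0 z -54.3 -28.3
left y -70 n 197 x -14.0 -2.7 z -51.3 -30.1
left y -65 n 355 x -12.1 10.9 z -38.6 -28.4
left y -60 n 252 x -11.8 10
[... 823 characters left out ...]
91880586760819 circle ((-0.0007110156584531069, -0.0002037310623563826), 0.03396119177341461) n 4517
top face h 0.033866936696915505 circle ((0.00021406856831163168, -0.0003207228146493435), 0.022802498191595078)
ringc white,red az [-24.5  19. ] diff 43.57
topc white,red az [-25.1  20.6] diff 45.68
mean white,red az [-24.9  19.8] diff 44.69
ring face h 0.00698172138682838 circle ((-0.00036271518911235034, 1.5400042684632353e-05), 0.03377001732587814) n 3926
top face h 0.03384026964548684 circle ((0.00047361504402942955, 0.002957479329779744), 0.031070159748196602)
ringc white,red az [-25.2  18.8] diff 44.02
topc white,red az [-31.5  10.6] diff 42.14
mean white,red az [-28.4  14.7] diff 43.09
```

View pics/w4c.png

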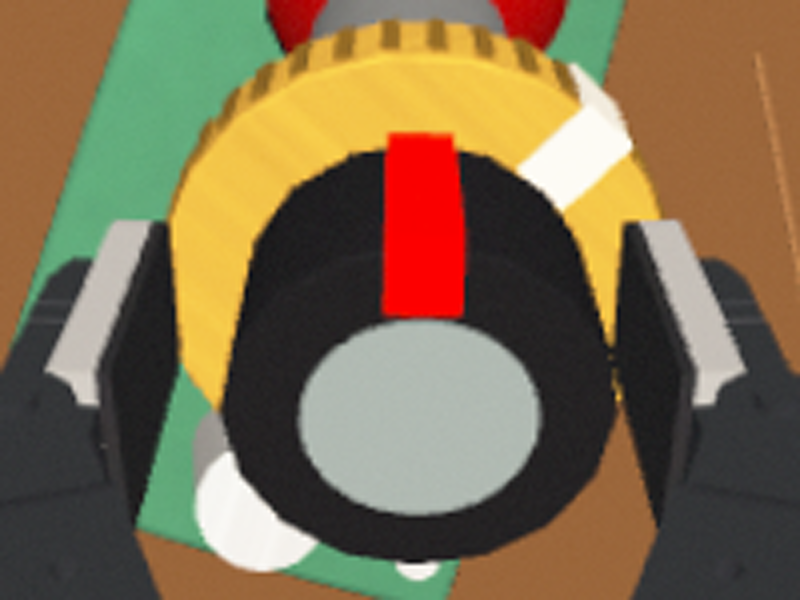

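The depth data explains it. At this width the fingertips sit about 27 mm behind the reported TCP, so they closed above the ring and are pressing on its upper face. They have not touched the collar, since the tips stand at ±28 mm against a 22 mm radius. I open, then measure where the palm begins before going deeper.

```bash
python3 -m creep '[{"twist":[0,0,0],"delta_pos":[0,0,0],"grip":1},{"twist":[0,0,0],"delta_pos":[0,0,0],"grip":1},{"twist":[0,0,0],"delta_pos":[0,0,0],"grip":1},{"twist":[0,0,0],"delta_pos":[0,0,0],"grip":1},{"twist":[0,0,0],"delta_pos":[0,0,0],"grip":1}]' 40
python3 - <<'E'
from h import *
from station import env
s=env.sense();need(s,C-a*.041,-160);print(s["force"])
g=env.grab_frame("wrist");np.savez("w5.npz",tp=s["tcp_pos"],M=rot(s),**g)
cv2.imwrite("pics/w5.png",g["frame"][:,:,::-1])
g=load("w5.npz");Tt=g["T_tool_cam"];
for u in(260,290,320,350,380):
    for v in (338,344,350,356,365,380,395):
        m=np.zeros((400,640),bool);m[v,u]=1
        if g["depth"][v,u]>0:
            q=(wpts(g,m)-g["tp"])@g["M"];print(u,v,(q*1e3).round(1),g["frame"][v,u])
# inner-face pad profile in tool y using left/right strips
m=np.zeros((400,640),bool);m[230:400,100:250]=1;m&=g["depth"]>0
q=(wpts(g,m)-g["tp"])@g["M"]
k=(abs(q[:,0])<13)&(q[:,2]>-.045)&(q[:,2]<-.03)&(q[:,1]<0)&(q[:,1]>-.12);q=q[k]
print("pad inner y range",q[:,1].min(),q[:,1].max(),np.histogram(q[:,1],bins=np.arange(-.12,.001,.01)))
fit(g,(240,395,180,340),C)
E
```

```text
time_s: 7.55
tcp_pos: [0.5664, -0.0839, 0.1513]
tcp_rot: [-0.406, 0.038, -0.642, 0.649]
force: [-0.0, -0.6, 0.6]
grip_width: 0.0854
tcp [ 0.5664 -0.0839  0.1513] t 7.55 j [ 0.134  0.338  0.214  2.191 -1.15   0.41   0.445] gw 0.08544166149094935
rotvec deg [-0.08 -0.02 -0.11] as fraction [-0.0005 -0.0001 -0.0006] norm 0.13814960394316925
shift now-axes units [-0.005  0.379  0.005] target-axes units [-0.005  0.379  0.006]
[-0.04400019 -0.57705541  0.62961584]
260 338 [[156.4  76.3 -62.7]] [153 101  58]
260 344 [[162.1  72.7 -62.8]] [151 100  55]
260 350 [[ -9.7 -98.  -18.1]] [43 44 46]
260 356 [[ -10.9 -101.6  -17.4]] [51 51 55]
260 365 [[ -18.9 -112.   -15. ]] [47 50 52]
260 380 [[ -19.4 -117.3  -14.2]] [50 53 54]
260 395 [[ -20.1 -122.4  -13.4]] [50 53 53]
290 338 [[158.6  80.5 -31. ]] [153 100  57]
290 344 [[-10.3 -95.4  -9.1]] [50 53 55]
290 350 [[-11.1 -98.7  -8.9]] [46 45 48]
290 356 [[ -10.5 -100.6   -8.8]] [53 53 56]
290 365 [[ -12.1 -105.7   -8.3]] [52 53 55]
290 380 [[ -11.3 -110.5   -8. ]] [50 51 53]
290 395 [[ -10.8 -115.3   -7.7]] [50 53 54]
320 338 [[155.   77.3   1. ]] [
[... 972 characters left out ...]
3421637375431644 (array([294, 812, 595, 277, 180, 393, 369, 330, 130,   0,   0,   0]), array([-1.20000000e-01, -1.10000000e-01, -1.00000000e-01, -9.00000000e-02,
       -8.00000000e-02, -7.00000000e-02, -6.00000000e-02, -5.00000000e-02,
       -4.00000000e-02, -3.00000000e-02, -2.00000000e-02, -1.00000000e-02,
       -5.55111512e-17]))
ring face h 0.0069886622198028926 circle ((-0.0003697291831485927, -2.6633767902239924e-06), 0.033918529748916626) n 4576
top face h 0.03386760158353401 circle ((0.00019712562789209187, 0.00028748056502081454), 0.022956928238272667)
ringc white,red az [-25.   18.6] diff 43.69
topc white,red az [-26.1  18.3] diff 44.42
mean white,red az [-25.6  18.5] diff 44.06
```

View pics/w5.png

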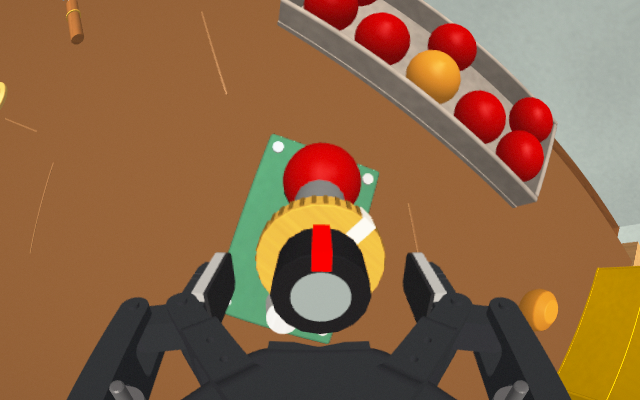

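The palm begins about 94 mm behind the TCP, so going 20 mm deeper leaves about 18 mm above the top collar.

```bash
python3 -m creep '[{"twist":[0,0,0],"delta_pos":[0,0.2,0],"grip":1},{"twist":[0,0,0],"delta_pos":[0,0.2,0],"grip":1},{"twist":[0,0,0],"delta_pos":[0,0,0],"grip":1},{"twist":[0,0,0],"delta_pos":[0,0,0],"grip":0.75},{"twist":[0,0,0],"delta_pos":[0,0,0],"grip":-1},{"twist":[0,0,0],"delta_pos":[0,0,0],"grip":-1},{"twist":[0,0,0],"delta_pos":[0,0,0],"grip":-1},{"twist":[0,0,0],"delta_pos":[0,0,0],"grip":-1}]' 40
python3 - <<'E'
from h import *
from station import env
s=env.sense();need(s,C-a*.042,-160);print(rot(s).T@s["force"],s["torque"])
g=env.grab_frame("wrist");np.savez("w6.npz",tp=s["tcp_pos"],M=rot(s),**g)
cv2.imwrite("pics/w6.png",g["frame"][:,:,::-1]);print("tcp ringframe",(s["tcp_pos"]-C)@B)
E
```

```text
time_s: 8.4
tcp_pos: [0.576, -0.0817, 0.135]
tcp_rot: [-0.406, 0.038, -0.642, 0.65]
force: [-4.2, -1.7, 7.0]
grip_width: 0.0641
tcp [ 0.576  -0.0817  0.135 ] t 8.4 j [ 0.159  0.374  0.168  2.195 -1.239  0.375  0.527] gw 0.06413760609262167
rotvec deg [-0.2  -0.04 -0.13] as fraction [-0.0011 -0.0002 -0.0007] norm 0.246786891938041
shift now-axes units [-0.006  0.018 -0.012] target-axes units [-0.006  0.018 -0.012]
[ 0.48544927 -8.34632609  0.21762473] [-0.5954266   0.44728361 -0.22191382]
tcp ringframe [-6.62472647e-05 -6.48266713e-04 -4.10775287e-02]
```

View pics/w6.png

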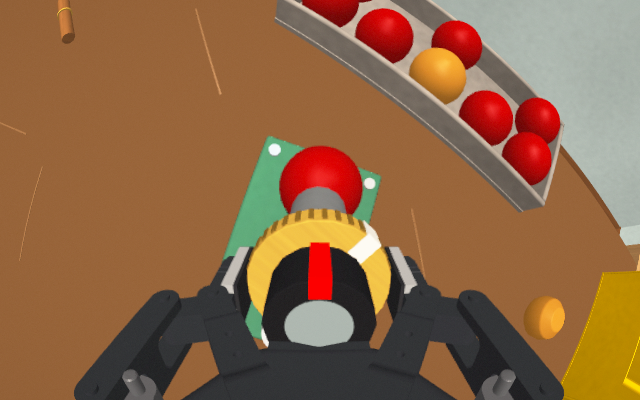

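The grip is good: 64 mm wide, on the rim, with 8 N axial force. I turn counter-clockwise, which is negative about tool y, in two parts.

```bash
python3 -m creep '[{"twist":[0,-0.025,0],"delta_pos":[0,0,0],"grip":-1},{"twist":[0,-0.025,0],"delta_pos":[0,0,0],"grip":-1},{"twist":[0,-0.025,0],"delta_pos":[0,0,0],"grip":-1},{"twist":[0,-0.025,0],"delta_pos":[0,0,0],"grip":-1},{"twist":[0,-0.025,0],"delta_pos":[0,0,0],"grip":-1},{"twist":[0,0,0],"delta_pos":[0,0,0],"grip":-1}]'
python3 - <<'E'
from h import *
from station import env
s=env.sense();need(s,C-a*.042,-160+44.4);print(rot(s).T@s["force"],s["torque"])
g=env.grab_frame("wrist");np.savez("w7.npz",tp=s["tcp_pos"],M=rot(s),**g)
cv2.imwrite("pics/w7.png",g["frame"][:,:,::-1]);print("tcp ringframe",(s["tcp_pos"]-C)@B)
fit(load("w7.npz"),(240,395,180,350),C)
E
```

```text
time_s: 9.05
tcp_pos: [0.5759, -0.0816, 0.135]
tcp_rot: [-0.524, 0.165, -0.55, 0.629]
force: [-5.5, -1.5, 5.9]
grip_width: 0.0644
tcp [ 0.5759 -0.0816  0.135 ] t 9.05 j [ 0.222  0.37   0.083  2.194 -1.199  0.343  0.884] gw 0.0644103303304247
rotvec deg [-2.300e-01 -2.178e+01 -2.000e-02] as fraction [-1.30e-03 -1.21e-01 -1.00e-04] norm 21.78544562561713
shift now-axes units [-0.008  0.019 -0.006] target-axes units [-0.01   0.019 -0.002]
[ 1.28701739 -7.94712429 -1.53156382] [-0.47675215  0.44905605 -0.06273816]
tcp ringframe [-0.00012309 -0.00048789 -0.04106451]
ring face h 0.007009046247573169 circle ((-0.0002140338474418968, 0.0004874768783338368), 0.033647868782281876) n 5648
top face h 0.03353296441540127 circle ((0.000614123186096549, 0.0010022345231845975), 0.022016387432813644)
ringc white,red az [-3.2 17.6] diff 20.78
topc white,red az [-4.3 16.9] diff 21.18
mean white,red az [-3.7 17.2] diff 20.93
```

View pics/w7.png

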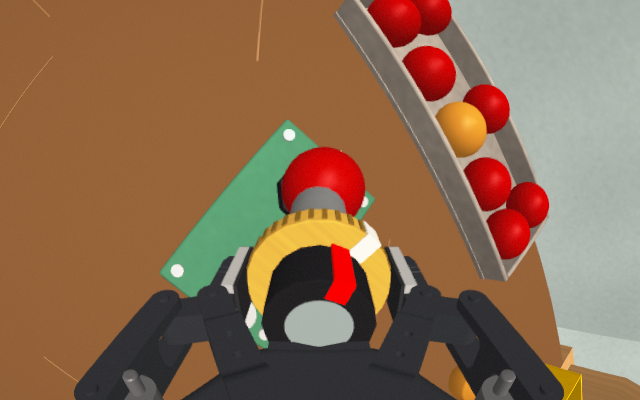

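The ring follows the gripper without slip, with the white mark at (368,240). About 21.3° remain.

```bash
python3 -m creep '[{"twist":[0,-0.0236,0],"delta_pos":[0,0,0],"grip":-1},{"twist":[0,-0.0236,0],"delta_pos":[0,0,0],"grip":-1},{"twist":[0,-0.0236,0],"delta_pos":[0,0,0],"grip":-1},{"twist":[0,-0.0236,0],"delta_pos":[0,0,0],"grip":-1},{"twist":[0,-0.0236,0],"delta_pos":[0,0,0],"grip":-1},{"twist":[0,0,0],"delta_pos":[0,0,0],"grip":-1},{"twist":[0,0,0],"delta_pos":[0,0,0],"grip":-1}]'
python3 - <<'E'
from h import *
from station import env
s=env.sense();need(s,C-a*.042,-160+44.4);print(rot(s).T@s["force"],s["torque"])
g=env.grab_frame("wrist");np.savez("w8.npz",tp=s["tcp_pos"],M=rot(s),**g)
f=g["frame"][190:340,220:420,::-1];cv2.imwrite("pics/w8.png",cv2.resize(f,None,fx=4,fy=4,interpolation=2));print("tcp ringframe",(s["tcp_pos"]-C)@B)
fit(load("w8.npz"),(240,395,180,350),C)
E
```

```text
time_s: 9.8
tcp_pos: [0.5757, -0.0815, 0.1349]
tcp_rot: [0.616, -0.277, 0.444, -0.589]
force: [-5.5, -2.1, 6.2]
grip_width: 0.0649
tcp [ 0.5757 -0.0815  0.1349] t 9.8 j [ 0.286  0.368 -0.004  2.193 -1.15   0.311  1.204] gw 0.06486801986355635
rotvec deg [-0.22 -0.68  0.02] as fraction [-0.0012 -0.0038  0.0001] norm 0.7142550322407488
shift now-axes units [-0.009  0.018  0.001] target-axes units [-0.009  0.018  0.001]
[ 1.15854482 -8.28513684 -1.6129302 ] [-0.42861282  0.4779962  -0.02892051]
tcp ringframe [-0.00025656 -0.00038757 -0.04108822]
ring face h 0.006997270060834714 circle ((-0.000655854179058224, 9.23008265090175e-05), 0.03368781507015228) n 5637
top face h 0.03338956962361657 circle ((-0.00016989347932394594, 0.0016170705202966928), 0.022189751267433167)
ringc white,red az [18.9 18.5] diff -0.37
topc white,red az [16.3 14.2] diff -2.05
mean white,red az [17.6 16.4] diff -1.14
```

View pics/w8.png

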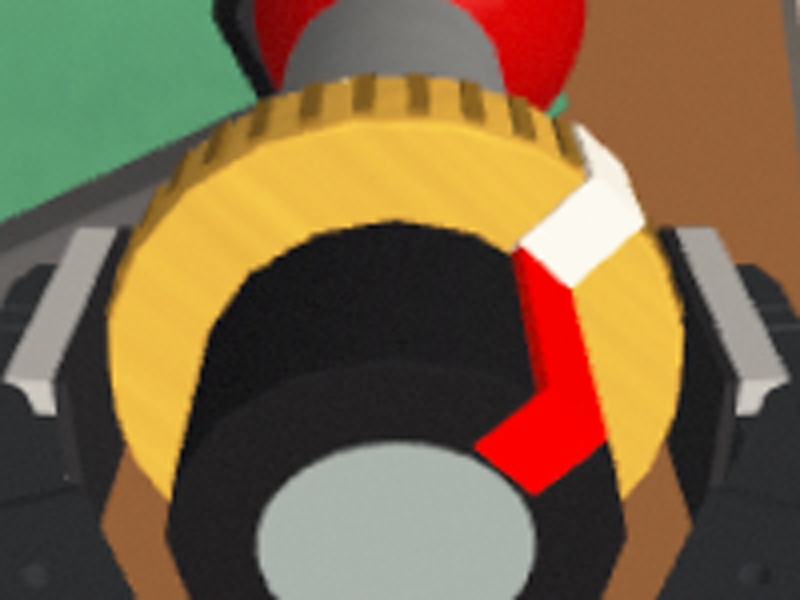

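The picture shows the foot of the red stripe, from (515,248) to (575,288), meeting the inner end of the white mark, from (517,248) to (572,290). They are aligned within a degree. I release, then check before retracting.

```bash
python3 -m creep '[{"twist":[0,0,0],"delta_pos":[0,0,0],"grip":1},{"twist":[0,0,0],"delta_pos":[0,0,0],"grip":1},{"twist":[0,0,0],"delta_pos":[0,0,0],"grip":1},{"twist":[0,0,0],"delta_pos":[0,0,0],"grip":1},{"twist":[0,0,0],"delta_pos":[0,0,0],"grip":1}]'
python3 - <<'E'
from h import *
from station import env
s=env.sense();print(s["grip_width"],s["force"],"tcp ringframe",(s["tcp_pos"]-C)@B)
g=env.grab_frame("wrist");np.savez("w9.npz",tp=s["tcp_pos"],M=rot(s),**g)
f=g["frame"][190:340,220:420,::-1];cv2.imwrite("pics/w9.png",cv2.resize(f,None,fx=4,fy=4,interpolation=2))
fit(load("w9.npz"),(240,395,180,350),C)
E
```

```text
time_s: 10.35
tcp_pos: [0.5759, -0.0806, 0.1342]
tcp_rot: [0.616, -0.277, 0.445, -0.588]
force: [0.2, 1.1, -0.7]
grip_width: 0.0851
0.08508786000532245 [ 0.22572841  1.08265146 -0.67689989] tcp ringframe [-0.00025992  0.00043654 -0.04193334]
ring face h 0.007001671185852303 circle ((-0.0008085879380814731, 0.0003429855569265783), 0.033921048045158386) n 5667
top face h 0.0336642761042199 circle ((9.430570935364813e-05, 0.000957443960942328), 0.022121401503682137)
ringc white,red az [18.5 17.3] diff -1.15
topc white,red az [17.9 16.6] diff -1.3
mean white,red az [18.2 16.9] diff -1.31
```

View pics/w9.png

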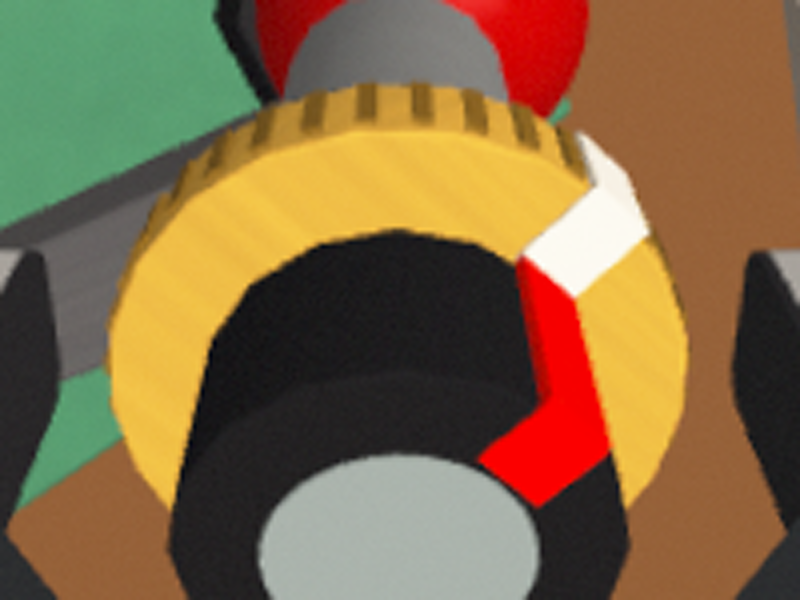

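The marks are still aligned, at (522,258)/(578,297) for red and the same for white. I retract straight out along the axis.

```bash
python3 -m creep '[{"twist":[0,0,0],"delta_pos":[0,-0.3,0],"grip":1},{"twist":[0,0,0],"delta_pos":[0,-0.4,0],"grip":1},{"twist":[0,0,0],"delta_pos":[0,-0.4,0],"grip":1},{"twist":[0,0,0],"delta_pos":[0,-0.4,0],"grip":1},{"twist":[0,0,0],"delta_pos":[0,-0.4,0],"grip":1},{"twist":[0,0,0],"delta_pos":[0,-0.4,0],"grip":1},{"twist":[0,0,0],"delta_pos":[0,-0.4,0],"grip":1},{"twist":[0,0,0],"delta_pos":[0,-0.4,0],"grip":1},{"twist":[0,0,0],"delta_pos":[0,0,0],"grip":1},{"twist":[0,0,0],"delta_pos":[0,0,0],"grip":1}]'
python3 - <<'E'
from h import *
from station import env
s=env.sense();print(s["grip_width"],s["force"],s["joints"].round(3),"tcp ringframe",(s["tcp_pos"]-C)@B)
g=env.grab_frame("wrist");np.savez("w10.npz",tp=s["tcp_pos"],M=rot(s),**g)
f=g["frame"][100:260,220:420,::-1];cv2.imwrite("pics/w10.png",cv2.resize(f,None,fx=3.75,fy=3.75,interpolation=2))
cv2.imwrite("pics/side2.png",env.grab_frame("side")["frame"][:,:,::-1])
fit(load("w10.npz"),(240,400,100,300),C)
E
```

```text
time_s: 11.4
tcp_pos: [0.5019, -0.1045, 0.2685]
tcp_rot: [0.616, -0.277, 0.444, -0.588]
force: [0.5, -0.4, -0.1]
grip_width: 0.0851
0.08513737521033478 [ 0.53153634 -0.40592894 -0.09276354] [ 0.16   0.085  0.268  2.113 -0.643  0.64   0.742] tcp ringframe [-0.00043369  0.00053461  0.11323815]
ring face h 0.007066472838162052 circle ((-0.000899092701729387, -0.00027068136841990054), 0.03400124981999397) n 1562
top face h 0.034029439375538664 circle ((3.486189598334022e-05, 0.0003959533933084458), 0.022144610062241554)
ringc white,red az [19.2 18.8] diff -0.45
topc white,red az [18.8 17.8] diff -0.96
mean white,red az [19.  18.2] diff -0.76
```

View pics/w10.png

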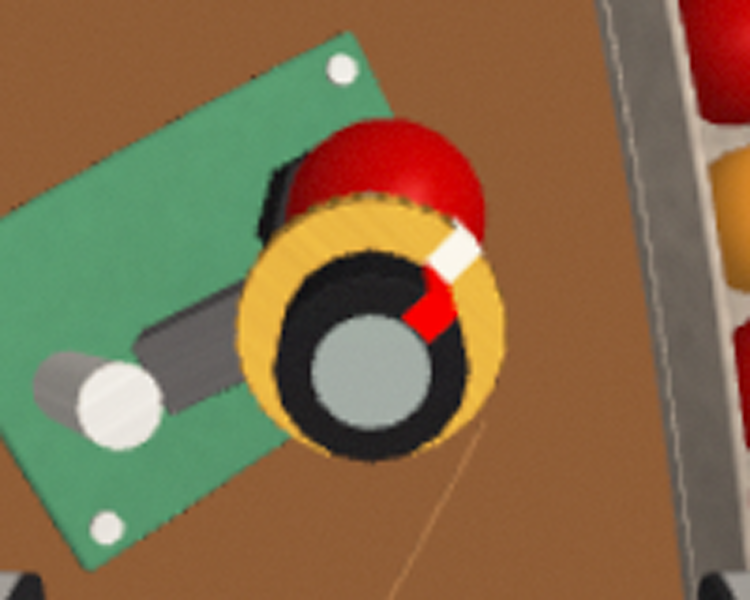

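View pics/side2.png

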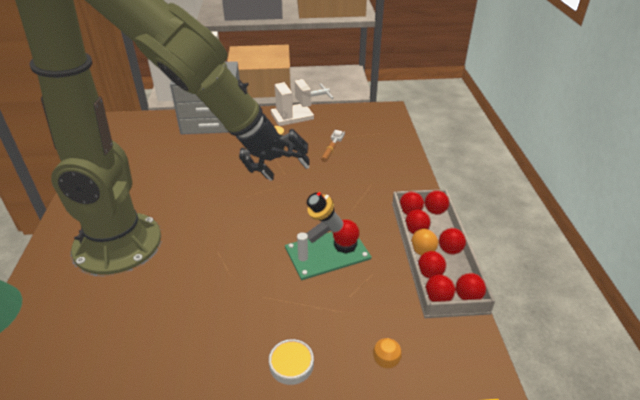

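Both views agree: the white mark at (452,253) continues the red stripe at (440,280) to within about 1°. The gripper is clear, and the ball and bystanders have not moved. I hand the job in.

```bash
python3 -c "
from station import env
print(env.close_job(), env.sense()['time_s'])"
```

```text
the job is handed in; nothing more can be done
the job is handed in; nothing more can be done
```

I turned the brass ring about 44° counter-clockwise until its white mark met the red mark. I then let go, backed the gripper out along the barrel axis and handed the job in at about 11.5 s.

**Last checks:**
- **Alignment:** the measured difference between the marks is between −0.5° and −1.0°. In the close-up, the inner end of the white mark meets the foot of the red stripe.
- **Robot clear:** the wrist force is near zero, and the open gripper is well clear of the viewer.
- **Rest of the bench:** in the side view, the ball is still in its cup, and the wax dish, cork core and seam roller have not moved. The thread reel is mostly hidden behind the gripper in that view.

**What went wrong:** my first grip attempt was about 20 mm too shallow. The fingertips sat farther behind the reported TCP than I had assumed. They closed above the rim and pressed on the ring's upper face with about 38 N along the axis. The tips stood at about ±28 mm, outside the top collar's 22 mm radius, so I believe the collar was not touched. The ring had not turned. I reopened, measured the finger and palm positions, went deeper and gripped the rim properly.

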